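Run a board carrier under the reader head and seat it on its sprung stop

ROBOT

A 6-joint arm with a two-finger parallel gripper is mounted at the origin on a cart in front of the work surface, level with it; the furniture and walls round the work are solid. World frame = base frame: x ahead of the robot, y to its left, z up, the work surface at z = 0. Lengths are in m, angles in rad, forces in N, time in s.
With the tool pointing down it reaches from about 0.4 to 0.825 m from the base axis. Payload 7 kg.
Tool frame: the origin (TCP) lies midway between the tips of the shut fingers; the grasp point (between the pads) lies 19 mm behind it (hold_point_z is the distance from the TCP to the grasp point, in m); z points along the fingers, y is the line along which they close (so a half turn about z gives the same grasp; the last joint's range is limited). The gripper opens to 85 mm and grips with 20 to 120 N. Pads are 22 mm wide; open, the fingers measure 114 mm over their backs; the gripper's body (76 mm by 85 mm) begins 54 mm behind the grasp point. The pads swing forward as they close: fully open they stand 13 mm farther back than shut.
Start: joints at [-1.009, 0.359, 0.012, 0, -1.224, -0.288], TCP at [0.182, -0.65, 0.231] pointing down, gripper open.
Joint ranges: [-3.07, 3.07], [-1.43, 2.12], [-1.02, 1.25], [-3.03, 1.67], [-3.05, -0], [-3.03, 3.03]. Speed limits (rad/s): [2.39, 2.39, 3.01, 3.14, 3.14, 3.14].

INTERFACE

Orientations are given as a unit quaternion [x, y, z, w].
In Python, from bench import * gives the robot as it stands.
- The arm moves only by the shell command python3 -m creep 'ROWS' [FORCE]. ROWS is JSON, one flat list of numbers, 5 for each row, row after row: the finger opening in mm, from 0 to 85.4, then the shift along the tool's x, y, z in mm, then the turn about the tool's z in rad. In form: [jaw, dx, dy, dz, twist, jaw, dx, dy, dz, twist, ...]. A call has 1 to 12 rows; each row is the pose to reach, as a shift and turn from the pose commanded when the call began, along the tool's axes at that moment; what a row does not reach only later rows make up. A row lasts 1/12 s, in which the tool goes at most 41.7 mm and 7.16 degrees, less where a joint would pass 70% of its speed; a pose out of reach is approached as far as the arm can. A call with a gripper value outside its range is refused whole. The fingers move at their own pace and stop on an object; FORCE is the grip in N (left out, the last holds). Time passes only in rows, so rows that repeat a pose let the fingers close. It gives the time, the measured TCP pose, the force, the opening and the grip force at its end, in the units of the state.
- read_state(): the state, without advancing time (a new reading comes with each control period).
- capture(name): name is "scene" or "top" or "wrist"; returns (picture, depth): 400x640x3 uint8, red, green, blue; 400x640 float32, m along the optical axis (not along the pixel's ray), 0 where there is no reading.
- calibration(name): a dict with "fx", "fy", "cx", "cy" (pixels), "rvec" (rotation vector, rad) and "tvec" (3), from world to camera coordinates, as OpenCV has them. Camera axes: x right, y down, z forward; pixel columns grow to the right and rows downward; lengths in m; the calibration is good to about 2 mm. The wrist camera is an equidistant fisheye: a pixel r from the principal point sees the ray r / f radians off the axis. A picture is of the moment at which its call begins: read the wrist's pose just before it. calibration takes no time and is no camera call; for the wrist camera it gives the pose at the moment of the call.
- job_done(): hands the job in; it is judged then, once.
The state is a dict: "time": time; "joints": joint angles; "joint_velocities": joint speeds; "joint_torque": joint torques, N m; "position": TCP position; "orientation": TCP orientation; "contact_force": force on the tool from outside, world axes, zero at the start; "wrist_torque": the same for the moment, N m; "finger_gap": opening from 0.0 (shut) to 1.0 (fully open); "grasp_force": force on a finger pad.
Only numpy, scipy, OpenCV 4.12 (cv2) and the standard library are available. Lean on these libraries where they do the work, as an engineer would, in place of code of your own. Each camera call takes 0.05 s, during which the arm holds its last target. There are 200 camera calls.

TASK

Lay the black board carrier flat on the reading station's apron, nose first, with its nose between the guide rails, then push it from behind, under the low reader head, until its nose presses in the small presence pin and meets the rubber stop pad. Press it home there with about 10 N for half a second (the stop must never take more than 20 N), then let go so that the carrier stays seated with the pin pressed in. Do not let it jam hard in the rails, do not knock the reader head, and leave everything else on the bench where it is.

Things in the scene. Friction and masses are not known exactly. Their poses are not given: they have to be found in the camera images.
- station: reading station fixed to the bench: aluminium base plate 278 x 124 x 4 mm with guide rails, a reader head over them and a stop. Origin: plate underside, on the channel's centre line; +x = the way the carrier travels, z up. In mm along x: plate -140 to 138, bare apron -140 to -79, flared rail ends -79 to -50, parallel rails -50 to 100, head -10 to 70, stop bracket 113 to 135
- reader: the station's fixed guide rails and white reader head; same origin and axes as the station. The channel between the rails is 59.5 mm wide, about 77 at the flared mouth; rails are 9 mm high. The head is a bridge 94 mm wide, underside 20 mm over the plate, top 67 mm over the bench. Delicate: over 15 N from the carrier or 10 N from the robot counts as damage
- channel_mouth (a point): on the plate's top (4 mm above the bench), on the centre line, where the parallel rails begin, 50 mm before the station's origin; axes as the station's
- stop: end stop: steel bracket on the plate (22 x 64 x 22 mm; origin: middle of its underside) and, before it, a black rubber pad 34 mm wide, 9 high, middle 10.5 mm above the plate's underside. The pad's shank is screwed out by a different amount each time: its face lies anywhere from 80 to 100 mm along the station's x, so feel for it. The pad yields 1 mm per 8 N, goes solid after 5 mm, and springs back
- presence_pin (a joint): small brass presence pin that stands 6 mm out of the middle of the stop pad; value in m: 0 = out, 0.006 = pressed in flush with the pad's face. Its spring is very light (under 0.3 N), so that a seated carrier keeps it pressed by its own weight and friction
- carrier: loose flat black plastic pallet, 150 mm long (x), 56 wide (y), 12 high, 0.15 to 0.31 kg, with a small green circuit board fixed on its front half (its white connector tops out 17 mm above the underside); rear half empty. Origin: middle of the underside; +x points to the nose, the end nearer the board. Grip it across its width
- carrier_mid (a point): centre of the carrier, 6 mm above its underside; axes as the carrier's
- nose (a point): centre of the carrier's nose face, 75 mm ahead of its centre, 6 mm above its underside; axes as the carrier's
- tape: bystander, to be left alone: roll of tape 78 x 78 x 19 mm; origin in the middle of its underside
- hub: bystander, to be left alone: stepped white hub 37 x 37 x 16 mm; origin in the middle of its underside
- tweezers: bystander, to be left alone: tweezers 127 mm long, lying; origin in the middle of its underside
- pen: bystander, to be left alone: pen 135 mm long, lying; origin in the middle of its underside
- dish: bystander, to be left alone: small round metal dish with fasteners, 61 x 61 x 14 mm; origin in the middle of its underside

How it is judged:
By the outcome, as a careful person would: the job done as asked, in the order asked, and still so for the second after the job is handed in, with the robot touching nothing.
It also fails if it takes over 67 s, if anything falls off the work surface, if the arm or the gripper's body presses on something with over 40 N, if the wrist force passes 120 N, or if a joint passes its speed limit or range.

## Working session

There is one attempt and no reset: what is moved stays moved. The work goes in short steps, Python scripts to look and compute and a shell command to move; the robot and the scene stay as the last step left them, time stands still between calls to the robot, and variables do not carry over. Pictures are saved under pics/ and viewed, at most 10 in all, crops included, and the job is handed in when it is done.

```bash
ls; mkdir -p pics
cat > h.py <<'E'
from bench import *
import numpy as np, cv2
def ray(name,u,v,cal=None):
    c=cal or calibration(name)
    x=(u-c["cx"])/c["fx"]; y=(v-c["cy"])/c["fy"]
    R=cv2.Rodrigues(np.array(c["rvec"],float))[0]; t=np.array(c["tvec"],float).ravel()
    if name=="wrist":
        r=np.hypot(x,y); d=np.array([x/r*np.sin(r),y/r*np.sin(r),np.cos(r)]) if r>1e-9 else np.array([0,0,1.])
    else: d=np.array([x,y,1.])
    return -R.T@t, R.T@d
def onz(name,u,v,z,cal=None):
    o,d=ray(name,u,v,cal); return o+d*(z-o[2])/d[2]
E
python3 - <<'E'
from h import *
s=read_state(); print(s)
for n in ("top","scene"):
    p,d=capture(n); cv2.imwrite(f"pics/{n}0.png",p[:,:,::-1]); np.save(f"{n}0.npy",d); print(n,calibration(n))
E
```

```text
pics
{'time': 0.0, 'joints': array([-1.00891358e+00,  3.59357771e-01,  1.10342945e-02, -3.44775717e-04,
       -1.22406624e+00, -2.88091971e-01]), 'joint_velocities': array([ 0.00118659, -0.00171994,  0.0022594 ,  0.00121609,  0.00133395,
       -0.0018467 ]), 'joint_torque': array([ 1.01086811e-03, -5.83316660e+01,  2.93424994e+01,  6.93635926e+00,
       -5.79789383e-03, -9.92811273e-07]), 'position': array([ 0.18234451, -0.64940192,  0.23037277]), 'orientation': array([-1.36410002e-01,  9.90652134e-01,  7.92653639e-04, -1.80821451e-04]), 'contact_force': array([-0.42017758,  0.1102848 ,  0.25182773]), 'wrist_torque': array([0.0512233 , 0.03186333, 0.03395746]), 'grasp_force': 0.0, 'finger_gap': 0.9987579222406011}
top {'fx': 378.44925808642625, 'fy': 378.44925808642625, 'cx': 322.87512443781657, 'cy': 202.52160988803226, 'rvec': array([ 2.05974396, -2.1702578 ,  0.21764937]), 'tvec': array([-0.16923956,  0.60277398,  0.95374625])}
scene {'fx': 369.7624627925593, 'fy': 369.7624627925593, 'cx': 325.49683068912447, 'cy': 194.44446424515792, 'rvec': array([ 0.85752744, -2.61781829,  0.98358148]), 'tvec': array([0.35072149, 0.40812462, 0.56175079])}
```

View pics/top0.png

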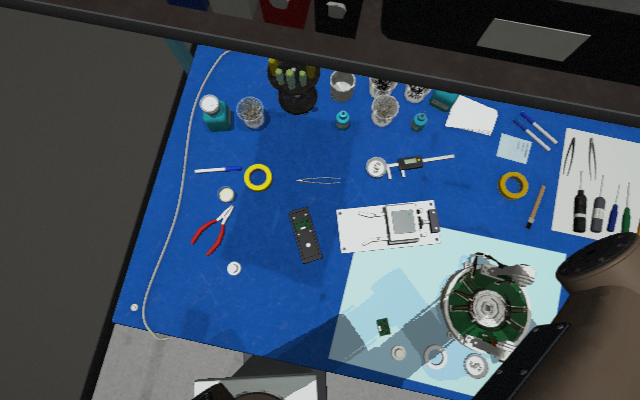

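View pics/scene0.png

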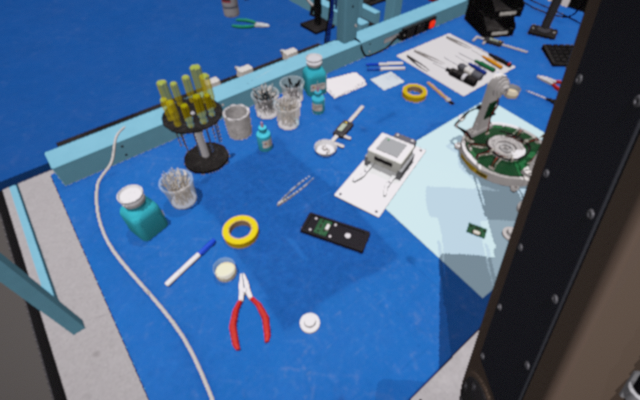

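Top view: the carrier is at about (305,235), board end up near (300,220). The station is at (388,226), with the apron on the left and the stop at about (433,219). I'll enlarge that area.

Run:
```python
from h import *
p=cv2.imread("pics/top0.png")[190:275,275:455]
cv2.imwrite("pics/c1.png",cv2.resize(p,None,fx=4.4,fy=4.4,interpolation=cv2.INTER_CUBIC))
```

```text
(no output)
```

View pics/c1.png

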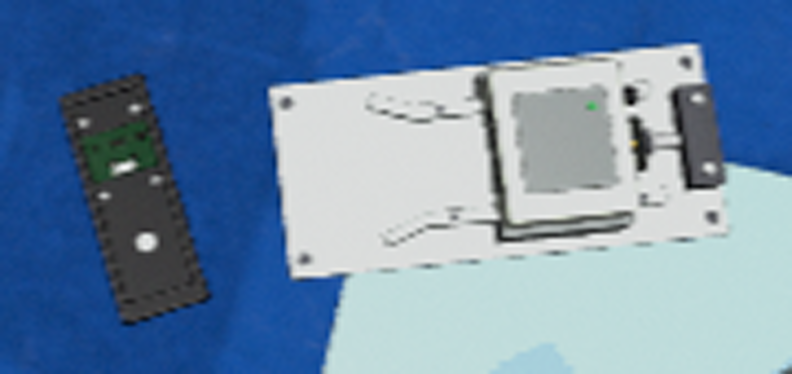

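Crop (4.4×): the plate corners are at about (270,86), (700,43), (728,235) and (292,277). The carrier corners are at (60,97), (143,74), (210,298) and (126,325), with the nose at the upper end.

Run:
```python
from h import *
def P(l,z): return np.array([onz("top",275+(u-2)/4.4,190+(v-2)/4.4,z) for u,v in l])[:,:2]
st=P([(270,86),(700,43),(728,235),(292,277)],.004); ca=P([(60,97),(143,74),(210,298),(126,325)],.012)
for n,q in (("st",st),("ca",ca)):
    print(n,q.round(4).tolist(),"c",q.mean(0).round(4),[np.linalg.norm(q[i]-q[(i+1)%4]).round(4) for i in range(4)])
f=st[1]+st[2]-st[0]-st[3]; print("st yaw",np.arctan2(f[1],f[0]))
g=ca[0]+ca[1]-ca[2]-ca[3]; print("ca yaw",np.arctan2(g[1],g[0]))
R=cv2.Rodrigues(calibration("wrist")["rvec"])[0]
c=calibration("wrist");print("wrist cam pos",-R.T@c["tvec"],"axis",R[2],c["fx"],c["cx"],c["cy"])
```

```text
st [[0.584, -0.2367], [0.5976, -0.5153], [0.4735, -0.5192], [0.4616, -0.2433]] c [ 0.5292 -0.3786] [np.float64(0.2789), np.float64(0.1241), np.float64(0.2761), np.float64(0.1226)]
ca [[0.5824, -0.1025], [0.5945, -0.1559], [0.4507, -0.1913], [0.4369, -0.1385]] c [ 0.5161 -0.147 ] [np.float64(0.0548), np.float64(0.1481), np.float64(0.0546), np.float64(0.1499)]
st yaw -1.5247526399657656
ca yaw 0.24201470867403613
wrist cam pos [ 0.10379214 -0.67161227  0.37299449] axis [ 0.30379086  0.08742144 -0.94871946] 309.70691628693146 321.9899952407554 198.09501101076506
```

```bash
cat >> h.py <<'E'
from scipy.spatial.transform import Rotation as Ro
def to(x,y,z,yaw,s=None):
    s=s or read_state(); R=Ro.from_quat(s["orientation"]).as_matrix()
    d=R.T@(np.array([x,y,z])-s["position"])*1e3
    y0=np.arctan2(R[1,0],R[0,0]); t=-(yaw-y0); t=(t+np.pi)%(2*np.pi)-np.pi
    print("rows dxyz",d.round(2),"twist",round(t,4),"| pos",np.round(s["position"],4),"yaw",round(y0,4),"F",np.round(s["contact_force"],2),"t",round(s["time"],2),"j6",round(s["joints"][5],3))
E
python3 -m creep '[70,-457,393,0,0.031,70,-457,393,0,0.031,70,-457,393,0,0.031,70,-457,393,0,0.031,70,-457,393,0,0.031,70,-457,393,0,0.031,70,-457,393,0,0.031,70,-457,393,0,0.031,70,-457,393,0,0.031,70,-457,393,0,0.031,70,-457,393,0,0.031,70,-457,393,0,0.031]' 40
python3 -c "
from h import *
to(.516,-.147,.15,.242-np.pi)"
```

```text
time: 1.1
position: [0.4598, -0.2314, 0.2313]
orientation: [-0.121, 0.993, 0.0, 0.0]
contact_force: [0.3, -1.7, 0.2]
finger_gap: 0.823
grasp_force: 0.0
rows dxyz [-74.84  68.43  81.35] twist 0.0008 | pos [ 0.4598 -0.2314  0.2313] yaw -2.8987 F [ 0.28 -1.74  0.19] t 1.1 j6 -1.243
```

```bash
python3 -m creep '[70,-75,68,81,0,70,-75,68,81,0,70,-75,68,81,0,70,-75,68,81,0,70,-75,68,81,0,70,-75,68,81,0]'
python3 - <<'E'
from h import *
to(.516,-.147,.15,.242-np.pi)
c=calibration("wrist"); p,d=capture("wrist"); cv2.imwrite("pics/w1.png",p[:,:,::-1]); np.savez("w1.npz",**c)
E
```

```text
time: 1.6
position: [0.5156, -0.1493, 0.1501]
orientation: [-0.122, 0.993, -0.0, -0.001]
contact_force: [0.1, -0.5, 0.6]
finger_gap: 0.818
grasp_force: 0.0
rows dxyz [-0.92  2.19  0.11] twist 0.0019 | pos [ 0.5156 -0.1493  0.1501] yaw -2.8977 F [ 0.06 -0.51  0.64] t 1.6 j6 -1.411
```

View pics/w1.png

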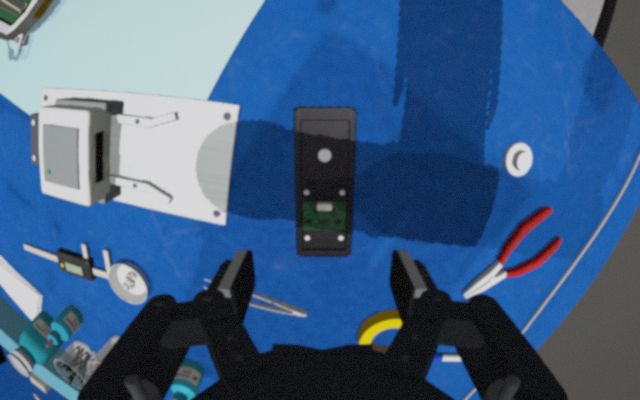

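The wrist view shows the carrier lengthwise between the fingers, with its corners at about (295,107), (355,108), (350,255) and (298,255). The board end faces the gripper. I'll refine its pose from these corners.

Run:
```python
from h import *
c=dict(np.load("w1.npz")); c={k:v if v.ndim else float(v) for k,v in c.items()}
p=cv2.imread("pics/w1.png")
cv2.imwrite("pics/w1c.png",cv2.resize(p[80:270,20:370],None,fx=2.25,fy=2.25,interpolation=cv2.INTER_CUBIC))
ca=np.array([onz("wrist",u,v,.012,c) for u,v in [(299,255),(350,255),(355,108),(295,107)]])[:,:2]
g=ca[0]+ca[1]-ca[2]-ca[3]
print(ca.round(4).tolist(),ca.mean(0),np.arctan2(g[1],g[0]),[np.linalg.norm(ca[i]-ca[(i+1)%4]).round(4) for i in range(4)])
st=np.array([onz("wrist",u,v,.004,c) for u,v in [(239,104),(225,224)]]); print("apron corners",st.round(4).tolist())
print(read_state()["joints"].round(3))
```

```text
[[0.5926, -0.1543], [0.58, -0.1032], [0.4371, -0.1381], [0.4493, -0.1905]] [ 0.51475073 -0.14652643] 0.24358164944918273 [np.float64(0.0526), np.float64(0.1471), np.float64(0.0538), np.float64(0.1478)]
apron corners [[0.458, -0.2438, 0.004], [0.5818, -0.2373, 0.004]]
[ 0.083  0.202 -0.404  0.    -0.964 -1.411]
```

View pics/w1c.png

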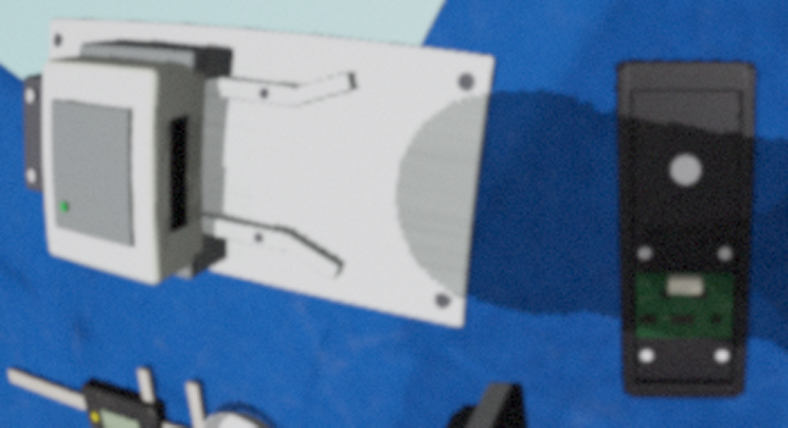

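The enlarged crop confirms it: flared rail tips at crop (352,78) and (340,268), head to the left, nose (green board) downwards. A half turn of the tool keeps joint 6 well inside its range for the laying move.

```bash
python3 -m creep '[70,0,0,0,-1.4,70,0,0,0,-1.4,70,0,0,0,-1.4,70,0,0,0,-1.4,70,0,0,0,-1.4,70,0,0,0,-1.4,70,0,0,0,-1.4,70,0,0,0,-1.4,70,0,0,0,-1.4,70,0,0,0,-1.4,70,0,0,0,-1.4,70,0,0,0,-1.4]' >/dev/null
python3 -m creep '[66,0,0,0,-1.4,66,0,0,0,-1.4,66,0,0,0,-1.4,66,0,0,0,-1.4,66,0,0,0,-1.4,66,0,0,0,-1.4,66,0,0,0,-1.4,66,0,0,0,-1.4,66,0,0,0,-1.4,66,0,0,0,-1.4,66,0,0,0,-1.4,66,0,0,0,-1.4]' >/dev/null
python3 -c "
from h import *
to(.515,-.1467,.07,.2436)"
```

```text
rows dxyz [-1.22 -3.45 81.24] twist -0.3406 | pos [ 0.5158 -0.1503  0.1512] yaw -0.097 F [ 0.28 -0.07  0.11] t 3.65 j6 1.392
```

```bash
python3 -m creep '[66,-1.2,-3.5,81,-0.34,66,-1.2,-3.5,81,-0.34,66,-1.2,-3.5,81,-0.34,66,-1.2,-3.5,81,-0.34,66,-1.2,-3.5,81,-0.34,66,-1.2,-3.5,81,-0.34,66,-1.2,-3.5,81,-0.34]'
python3 - <<'E'
from h import *
to(.515,-.1467,-.0015,.2436)
c=calibration("wrist"); p,d=capture("wrist"); cv2.imwrite("pics/w2.png",p[:,:,::-1]); np.savez("w2.npz",**c)
E
```

```text
time: 4.23
position: [0.516, -0.146, 0.0708]
orientation: [0.993, 0.118, 0.001, 0.0]
contact_force: [0.5, 0.4, -0.0]
finger_gap: 0.775
grasp_force: 0.0
rows dxyz [-1.31  0.39 72.28] twist -0.0061 | pos [ 0.516  -0.146   0.0708] yaw 0.2375 F [ 0.53  0.44 -0.  ] t 4.23 j6 1.718
```

View pics/w2.png

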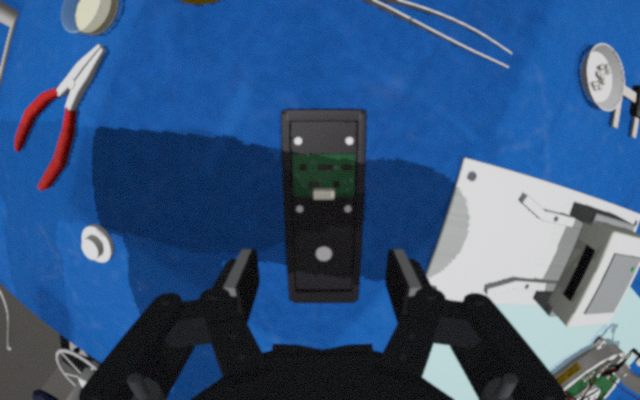

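The carrier sits centred between the fingers (its axis at column 324, finger midpoint about 323), so I'll go down and grip.

```bash
python3 -m creep '[66,0,0,30,-0.006,66,0,0,50,-0.006,66,0,0,62,-0.006,66,0,0,68,-0.006,66,0,0,72,-0.006,66,0,0,72,-0.006,66,0,0,72,-0.006]'
python3 -m creep '[50,0,0,0,0,50,0,0,0,0,50,0,0,0,0,50,0,0,0,0,50,0,0,0,0,50,0,0,0,0]' 40
python3 -c "
from h import *
to(.515,-.1467,-.0015,.2436)"
```

```text
time: 4.87
position: [0.5156, -0.1458, -0.002]
orientation: [0.992, 0.123, 0.001, 0.0]
contact_force: [-0.1, -0.0, -0.3]
finger_gap: 0.772
grasp_force: 0.0
time: 5.37
position: [0.5158, -0.1459, -0.0015]
orientation: [0.992, 0.123, 0.001, 0.0]
contact_force: [-0.3, 0.3, 6.2]
finger_gap: 0.641
grasp_force: 42.7
rows dxyz [-1.02  0.6   0.02] twist 0.0037 | pos [ 0.5158 -0.1459 -0.0015] yaw 0.2473 F [-0.27  0.27  6.17] t 5.37 j6 1.727
```

```bash
python3 -m creep '[50,0,0,-5,0,50,0,0,-20,0,50,0,0,-50,0,50,0,0,-80,0,50,0,0,-95,0,50,0,0,-95,0]'
python3 -m creep '[50,0,0,0,0.1,50,0,0,0,0.2,50,0,0,0,0.32,50,0,0,0,0.44,50,0,0,0,0.56,50,0,0,0,0.68,50,0,0,0,0.8,50,0,0,0,0.92,50,0,0,0,1.04,50,0,0,0,1.16,50,0,0,0,1.28,50,0,0,0,1.4]'
python3 -c "
from h import *
to(.523,-.23,.094,-1.52)"
```

```text
time: 5.87
position: [0.5171, -0.1458, 0.0964]
orientation: [0.992, 0.124, 0.003, 0.0]
contact_force: [0.8, -0.2, -3.4]
finger_gap: 0.644
grasp_force: 43.8
time: 6.87
position: [0.5139, -0.1457, 0.0912]
orientation: [0.837, -0.548, -0.001, 0.0]
contact_force: [0.2, -0.2, -2.7]
finger_gap: 0.637
grasp_force: 43.8
rows dxyz [80.9  25.34 -2.8 ] twist 0.3607 | pos [ 0.5139 -0.1457  0.0912] yaw -1.1593 F [ 0.17 -0.2  -2.67] t 6.87 j6 0.321
```

```bash
python3 -m creep '[50,15,5,-2,0.09,50,30,10,-3,0.18,50,45,15,-3,0.27,50,60,20,-3,0.33,50,75,24,-3,0.36,50,81,25,-3,0.36,50,81,25,-3,0.36,50,81,25,-3,0.36]'
python3 - <<'E'
from h import *
to(.523,-.23,.094,-1.52)
c=calibration("wrist"); p,d=capture("wrist"); cv2.imwrite("pics/w3.png",p[:,:,::-1]); np.savez("w3.npz",**c)
E
```

```text
time: 7.53
position: [0.5242, -0.2298, 0.0945]
orientation: [0.727, -0.686, -0.001, 0.0]
contact_force: [-0.2, 0.9, -2.8]
finger_gap: 0.64
grasp_force: 43.8
rows dxyz [0.1  1.22 0.49] twist 0.007 | pos [ 0.5242 -0.2298  0.0945] yaw -1.513 F [-0.19  0.9  -2.84] t 7.53 j6 0.13
```

View pics/w3.png

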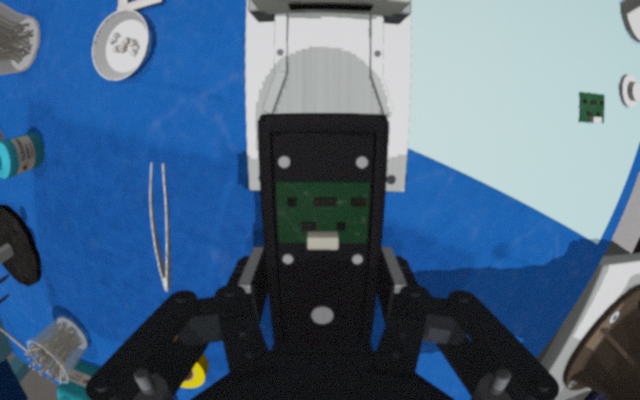

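The carrier hangs level with its nose over the plate. The plate's rear corners are at about (247,190) and (406,191), and the rails show at columns 280 and 377 near row 50. I'll enlarge for station alignment.

Run:
```python
from h import *
p=cv2.imread("pics/w3.png")[0:200,230:430]
cv2.imwrite("pics/w3c.png",cv2.resize(p,None,fx=3,fy=3,interpolation=cv2.INTER_CUBIC))
```

```text
(no output)
```

View pics/w3c.png

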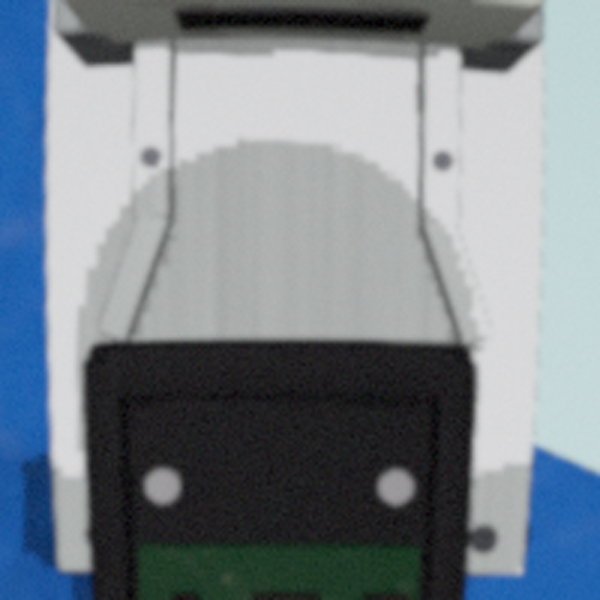

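Crop (3×): the rail bends are at about (173,218) and (424,230), the rails continue to (172,60) and (422,60), and the plate's rear corners are (58,573) and (523,574). The nose edge runs from (90,346) to (473,346).

Run:
```python
from h import *
c=dict(np.load("w3.npz")); c={k:v if v.ndim else float(v) for k,v in c.items()}
P=lambda l,z:np.array([onz("wrist",230+(u-1)/3,(v-1)/3,z,c) for u,v in l])[:,:2]
pr=P([(58,573),(523,574)],.004); print("plate rear",pr.round(4).tolist(),pr.mean(0),np.linalg.norm(pr[0]-pr[1]))
pe=P([(45,100),(541,100)],.004); print("plate edges",pe.round(4).tolist(),pe.mean(0))
rb=P([(173,222),(424,228)],.0085); print("bends",rb.round(4).tolist(),rb.mean(0),np.linalg.norm(rb[0]-rb[1]))
rf=P([(172,60),(422,60)],.0085); print("rails fwd",rf.round(4).tolist(),rf.mean(0),np.linalg.norm(rf[0]-rf[1]))
for n,a,b in(("plate",pr,pe),("rail",rb,rf)):
    d=b.mean(0)-a.mean(0); print(n,"yaw",np.arctan2(d[1],d[0]))
    d=b-a; print([np.arctan2(*e[::-1]) for e in d])
no=P([(90,346),(473,346)],.108); n2=P([(97,560),(467,560)],.108)
print("nose",no.round(4).tolist(),no.mean(0),np.linalg.norm(no[0]-no[1]));d=no.mean(0)-n2.mean(0);print("car yaw",np.arctan2(d[1],d[0]), "edge normal", np.arctan2(*(no[1]-no[0])[::-1])+np.pi/2,np.arctan2(*(pr[1]-pr[0])[::-1])+np.pi/2)
```

```text
plate rear [[0.5826, -0.2361], [0.4582, -0.2431]] [ 0.52039601 -0.23961294] 0.12460956543176065
plate edges [[0.5892, -0.3599], [0.4653, -0.3679]] [ 0.52723338 -0.36392238]
bends [[0.5545, -0.328], [0.4938, -0.3304]] [ 0.5241514  -0.32919743] 0.06066821165922686
rails fwd [[0.5571, -0.3692], [0.4968, -0.3732]] [ 0.52696924 -0.37118411] 0.06043890036678852
plate yaw -1.5158489074665764
[np.float64(-1.5177955770017102), np.float64(-1.513919195845081)]
rail yaw -1.5037840912072726
[np.float64(-1.5062921437858028), np.float64(-1.5013720549767247)]
nose [[0.554, -0.3029], [0.5008, -0.306]] [ 0.52740162 -0.30447298] 0.0533209247651346
car yaw -1.509070275651896 edge normal -1.5117046512337304 -1.514766994380003
```

```bash
python3 -c "
from h import *
to(.5215,-.2492,.03,-1.517)"
```

```text
rows dxyz [19.53  3.89 64.7 ] twist 0.0045 | pos [ 0.5243 -0.2295  0.0947] yaw -1.5125 F [ 0.01  0.1  -3.08] t 7.58 j6 0.13
```

```bash
python3 -m creep '[50,10,2,15,0.004,50,19.5,3.9,35,0.004,50,19.5,3.9,52,0.004,50,19.5,3.9,61,0.004,50,19.5,3.9,64.5,0.004,50,19.5,3.9,64.5,0.004,50,19.5,3.9,64.5,0.004]'
python3 - <<'E'
from h import *
to(.5215,-.2492,.0035,-1.517)
c=calibration("wrist"); p,d=capture("wrist"); cv2.imwrite("pics/w4.png",cv2.resize(p[0:200,230:430,::-1],None,fx=3,fy=3,interpolation=cv2.INTER_CUBIC)); np.savez("w4.npz",**c)
E
```

```text
time: 8.17
position: [0.5228, -0.2493, 0.0314]
orientation: [0.726, -0.687, 0.0, -0.0]
contact_force: [0.3, -0.7, -3.1]
finger_gap: 0.641
grasp_force: 43.7
rows dxyz [-0.22  1.28 27.92] twist 0.0013 | pos [ 0.5228 -0.2493  0.0314] yaw -1.5157 F [ 0.26 -0.73 -3.15] t 8.17 j6 0.162
```

View pics/w4.png

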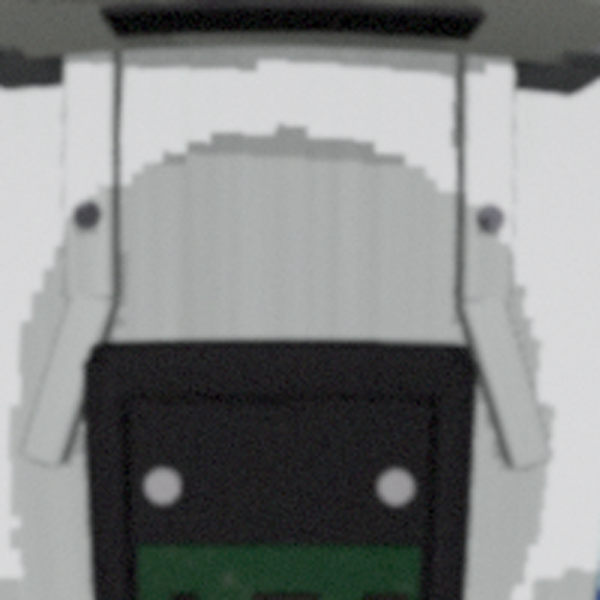

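The rails' bends are at crop (117,310) and (463,310), the forward rails at (119,100) and (461,100), and the nose edge runs from (90,346) to (472,346). I'll compute the lateral offset.

Run:
```python
from h import *
c=dict(np.load("w4.npz")); c={k:v if v.ndim else float(v) for k,v in c.items()}
P=lambda l,z:np.array([onz("wrist",230+(u-1)/3,(v-1)/3,z,c) for u,v in l])[:,:2]
rb=P([(117,312),(463,312)],.0085); rf=P([(119,100),(461,100)],.0085); no=P([(90,346),(472,346)],.045)
d=rf.mean(0)-rb.mean(0); n=P([(97,560),(465,560)],.045).mean(0)
e=no.mean(0)-n
print(rb.mean(0),rf.mean(0),no.mean(0),"rail w",np.linalg.norm(rb[0]-rb[1]),np.linalg.norm(rf[0]-rf[1]),"nose w",np.linalg.norm(no[0]-no[1]),"rail yaw",np.arctan2(d[1],d[0]),"car",np.arctan2(e[1],e[0]))
R=Ro.from_quat(read_state()["orientation"]).as_matrix()
u=np.array([np.cos(-1.517),np.sin(-1.517)]);v=np.array([R[0,1],R[1,1]])
for q in(rb,rf): print("rails minus nose: along",(q.mean(0)-no.mean(0))@u*1e3,"tool y",(q.mean(0)-no.mean(0))@np.array([u[1],-u[0]])*1e3, v)
```

```text
[ 0.52431351 -0.32827158] [ 0.52648559 -0.36692202] [ 0.52581299 -0.32396139] rail w 0.061364846335735704 0.06005872968328236 nose w 0.05318237945949329 rail yaw -1.5146572177574664 car -1.5143209741675687
rails minus nose: along 4.2233259890052155 tool y 1.729075731250697 [-0.99848924 -0.05492911]
rails minus nose: along 42.93464785234078 tool y 1.6383833678786472 [-0.99848924 -0.05492911]
```

```bash
python3 -m creep '[50,0,1.6,8,0,50,0,1.6,16,0,50,0,1.6,22,0,50,0,1.6,25,0,50,0,1.6,26.5,0,50,0,1.6,27.5,0,50,0,1.6,27.5,0]'
python3 -c "
from h import *
to(.5215,-.2492,.0025,-1.517)"
```

```text
time: 8.8
position: [0.5199, -0.2497, 0.0042]
orientation: [0.726, -0.688, -0.0, 0.0]
contact_force: [-5.0, 3.9, 12.0]
finger_gap: 0.642
grasp_force: 45.3
rows dxyz [-0.43 -1.6   1.74] twist 0.0005 | pos [ 0.5199 -0.2497  0.0042] yaw -1.5165 F [-5.03  3.94 12.03] t 8.8 j6 0.163
```

```bash
python3 -m creep '[50,0,0,-0.8,0,50,0,0,-0.8,0]'
python3 - <<'E'
from h import *
to(.5215,-.2492,.0025,-1.517)
c=calibration("wrist"); p,d=capture("wrist"); cv2.imwrite("pics/w5.png",cv2.resize(p[0:200,230:430,::-1],None,fx=3,fy=3,interpolation=cv2.INTER_CUBIC)); np.savez("w5.npz",**c,d=d)
g=cv2.cvtColor(p,cv2.COLOR_RGB2GRAY).astype(int)
for r in (60,80,100,105,110,113,116,120,125,130,140,150): print(r,g[r,240:292:1].tolist() if 0 else "".join(chr(48+min(9,x//28)) for x in g[r,230:420]))
E
```

```text
time: 8.97
position: [0.5208, -0.2498, 0.0043]
orientation: [0.726, -0.688, 0.0, -0.0]
contact_force: [-1.4, 1.4, 2.9]
finger_gap: 0.645
grasp_force: 44.5
rows dxyz [-0.59 -0.75  1.79] twist 0.0003 | pos [ 0.5208 -0.2498  0.0043] yaw -1.5167 F [-1.37  1.4   2.89] t 8.97 j6 0.163
60 7777777777777777777776434577776666666666666666666555556666666566666666666666666666666666666666666666666666666666666666666666666666666666666666666666666777777764345777777777777777777777777777
80 7777777666666666666654333456666666666666666666666555555666666666666666666666666666666666666666666666666666666666666666666666666666666666666666666666666666666543334566666666666677777777777777
100 6665566666666666665554333445556666666666666666666665555566666566666666666666666666666666666666666666666666666666666666666666656666666666666666666666666666666543334555566666666666655566677777
105 6666666666666666666554334556666666666666666666666665555666666666666666666666666666666666666666666666666666666666666666666666666666666666666666666666666666665543334566666666666666655566656667
110 65666666666666666654333445555666666666
[... 817 characters left out ...]
1111111111111010100011111111111000110011111101111111111110100111001101111111111111124555543334566666666666666655566
130 6666666666655433345566666654210111111111111010111010001101010101101101000000001110001001010111111001000010000001101010111000110000001010010001100001101010100134565554433345666666666666665556
140 6666666655333455566666666654311111111011000101110110101101111101011111111111101001011111111010010111010110111101101111110101101111111001111111000001101111101235566666555433345666666666666665
150 6666655433445555666666666655321101110101000000011111011011111111111011101011111111010001110111111100111011110110111110111110111011101101011111000001111001011355666666666555433345666666666666
```

The rows show the nose inside the flare, 5–9 px clear of both rails and about 0.9 mm off centre. It's resting on the plate, so I'll nudge it and release.

```bash
python3 -m creep '[50,0,-0.8,0,0,50,0,-0.8,0,0,50,0,-0.8,0,0]'
python3 -m creep '[58,0,0,0,0,60,0,0,0,0,62,0,0,0,0,64,0,0,0,0,67,0,0,0,0,67,0,0,0,0]'
python3 -m creep '[67,0,0,-10,0,67,0,0,-30,0,67,0,0,-50,0,67,0,0,-50,0,67,0,0,-50,0]'
python3 - <<'E'
from h import *
to(.5215,-.2492,.0025,-1.517)
c=calibration("wrist"); p,d=capture("wrist"); cv2.imwrite("pics/w6.png",p[:,:,::-1]); np.savez("w6.npz",**c)
g=cv2.cvtColor(p,cv2.COLOR_RGB2GRAY).astype(int)
for r in range(60,260,14): print(r,"".join(chr(48+min(9,x//28)) for x in g[r,240:410]))
print("col", "".join(chr(48+min(9,x//28)) for x in g[40:320,325]))
print("col", "".join(chr(48+min(9,x//28)) for x in g[40:320,300]))
E
```

```text
time: 9.27
position: [0.5208, -0.2498, 0.0043]
orientation: [0.726, -0.688, -0.0, 0.0]
contact_force: [-3.4, 1.1, 5.0]
finger_gap: 0.636
grasp_force: 44.7
time: 9.77
position: [0.5215, -0.2498, 0.0041]
orientation: [0.726, -0.688, 0.0, -0.0]
contact_force: [-0.5, -0.0, 0.6]
finger_gap: 0.783
grasp_force: 0.0
time: 10.18
position: [0.5225, -0.2499, 0.0561]
orientation: [0.726, -0.688, 0.001, -0.001]
contact_force: [-0.2, 0.5, -0.8]
finger_gap: 0.786
grasp_force: 0.0
rows dxyz [-0.79  1.17 53.56] twist 0.0004 | pos [ 0.5225 -0.2499  0.0561] yaw -1.5166 F [-0.15  0.52 -0.76] t 10.18 j6 0.163
60 77777777777777777777777777777777776556666555555555555555556666666666666666666666666666666555555555555555555555555555555555556666666676655777777777777777777777777777777777
74 77777777777777777777766543222345655445566666666666666666666666666666666666666666666666666666666666666666666666666666666666666666666665544566543333456777777777777777777777
88 777777777777777776665666666666666654445566666666666666656666666666666666666666666666666666666666666666666666666666666666666666666666654445666666666666556
[... 1987 characters left out ...]
1111000001000000000100000000000000000000000100000000100000000000000000000000000000000112222222222222222222221100000012233332233322
col 7777766555555555555566666666666666666666666666666666666666666666666654311111111111000011111100111111110111101101110111111111111111111111111111111111111111112234456666665531010010111101011100111100000000000000000110000012344444444444443210000000000000000000010000000000000000000001
col 7777777776555555555566666666666666666666666666666666666666666666666654311111111111110111111111111111234555543211111111111111111111111110111111111111111111111111111111111101111345555543110100001001010111100000100000000000000000000000000000000000000001000000000000000000000000000001
```

The carrier is lying centred in the flare. Next I'll retreat behind it, with the jaws nearly shut.

```bash
python3 -m creep '[14,-20,0,0,0,14,-50,0.5,0,0,14,-85,0.5,0,0,14,-105,0.5,0,0,14,-105,0.5,0,0,14,-105,0.5,0,0,14,-105,0.5,0,0,14,-105,0.5,0,0]'
python3 -c "
from h import *
to(.5159,-.1443,.0085,-1.517)"
```

```text
time: 10.9
position: [0.5151, -0.1455, 0.0538]
orientation: [0.726, -0.688, -0.0, 0.0]
contact_force: [-0.4, -0.5, -0.1]
finger_gap: 0.164
grasp_force: 0.0
rows dxyz [-1.17 -0.91 45.3 ] twist -0.0004 | pos [ 0.5151 -0.1455  0.0538] yaw -1.5174 F [-0.39 -0.53 -0.12] t 10.9 j6 -0.038
```

```bash
python3 -m creep '[14,-1,-0.5,20,0,14,-1,-0.5,35,0,14,-1,-0.5,42,0,14,-1,-0.5,45,0,14,-1,-0.5,45,0,14,-1,-0.5,45,0]'
python3 -c "
from h import *
to(.5159,-.1443,.0085,-1.517)
O=np.array([.5285,-.379]);u=np.array([np.cos(-1.517),np.sin(-1.517)])
print((read_state()['position'][:2]-O)@u)"
```

```text
time: 11.4
position: [0.516, -0.1443, 0.0094]
orientation: [0.726, -0.688, 0.0, -0.0]
contact_force: [0.5, -0.4, -0.6]
finger_gap: 0.169
grasp_force: 0.0
rows dxyz [0.02 0.05 0.91] twist -0.0002 | pos [ 0.516  -0.1443  0.0094] yaw -1.5172 F [ 0.51 -0.41 -0.63] t 11.4 j6 -0.04
-0.23505638975340323
```

```bash
python3 -m creep '[14,5,0,0.5,0,14,10,0,0.5,0,14,13,0,0.5,0,14,16,0,0.5,0,14,19,0,0.5,0,14,22,0,0.5,0,14,25,0,0.5,0,14,28,0,0.5,0,14,31,0,0.5,0,14,34,0,0.5,0]'
python3 -c "
from h import *
to(.5285-.0539*.19,-.379+.9986*.19,.0085,-1.517)"
```

```text
time: 12.23
position: [0.5176, -0.178, 0.0087]
orientation: [0.726, -0.688, 0.0, -0.0]
contact_force: [-0.5, 2.9, 1.1]
finger_gap: 0.166
grasp_force: 1.3
rows dxyz [11.27 -0.    0.18] twist 0.0004 | pos [ 0.5176 -0.178   0.0087] yaw -1.5166 F [-0.5   2.87  1.12] t 12.23 j6 0.028
```

```bash
python3 -m creep '[14,3,0,0,0,14,6,0,0,0,14,9,0,0,0,14,12,0,0,0,14,15,0,0,0,14,18,0,0,0,14,21,0,0,0,14,24,0,0,0]'
python3 -m creep '[14,3,0,0,0,14,6,0,0,0,14,9,0,0,0,14,12,0,0,0,14,15,0,0,0,14,18,0,0,0,14,21,0,0,0,14,24,0,0,0]'
python3 -c "
from h import *
to(.5285-.0539*.09,-.379+.9986*.09,.0085,-1.517)"
```

```text
time: 12.9
position: [0.5188, -0.2021, 0.0086]
orientation: [0.726, -0.688, -0.0, 0.0]
contact_force: [-0.2, 2.2, 2.1]
finger_gap: 0.166
grasp_force: 1.3
time: 13.57
position: [0.5201, -0.2261, 0.0086]
orientation: [0.726, -0.688, -0.0, 0.0]
contact_force: [-0.4, 2.4, 2.7]
finger_gap: 0.166
grasp_force: 1.3
rows dxyz [63.15 -0.17  0.1 ] twist 0.0002 | pos [ 0.5201 -0.2261  0.0086] yaw -1.5168 F [-0.39  2.42  2.72] t 13.57 j6 0.119
```

```bash
python3 -m creep '[14,0,0,-1,0,14,3,0,-1,0,14,6,0,-1,0,14,9,0,-1,0,14,12,0,-1,0,14,15,0,-1,0,14,18,0,-1,0,14,21,0,-1,0,14,24,0,-1,0,14,27,0,-1,0]'
python3 -m creep '[14,3,0,0,0,14,6,0,0,0,14,9,0,0,0,14,12,0,0,0,14,15,0,0,0,14,18,0,0,0,14,21,0,0,0,14,24,0,0,0]'
python3 -c "
from h import *
to(.5285-.0539*.09,-.379+.9986*.09,.0095,-1.517)"
```

```text
time: 14.4
position: [0.5215, -0.2531, 0.0096]
orientation: [0.726, -0.688, -0.0, 0.0]
contact_force: [-0.3, 2.4, 0.1]
finger_gap: 0.165
grasp_force: 0.9
time: 15.07
position: [0.5228, -0.277, 0.0096]
orientation: [0.726, -0.688, -0.0, 0.0]
contact_force: [0.1, 0.7, 1.0]
finger_gap: 0.166
grasp_force: 0.9
rows dxyz [12.15 -0.15  0.08] twist 0.0002 | pos [ 0.5228 -0.277   0.0096] yaw -1.5168 F [0.13 0.73 1.03] t 15.07 j6 0.211
```

```bash
python3 -m creep '[14,2,0,0,0,14,4,0,0,0,14,6,0,0,0,14,8,0,0,0,14,10,0,0,0]'
python3 - <<'E'
from h import *
O=np.array([.5292,-.3786]);u=np.array([np.cos(-1.5247),np.sin(-1.5247)])
for n,q,z in (("pad face",(636,140),.015),("pad back",(651,140),.015),("pin",(631,143),.0105),("brk",(683,140),.026),("brk far",(720,140),.026)):
    p=onz("top",275+(q[0]-2)/4.4,190+(q[1]-2)/4.4,z)[:2]; print(n,((p-O)@u-.001)*1e3)
to(.5285-.0539*.08,-.379+.9986*.08,.0095,-1.517)
E
```

```text
time: 15.48
position: [0.5233, -0.2868, 0.0096]
orientation: [0.726, -0.688, -0.0, 0.0]
contact_force: [-0.6, 1.9, 0.5]
finger_gap: 0.165
grasp_force: 0.8
pad face 85.30177802382913
pad back 94.70934377877607
pin 83.07206008706609
brk 111.5215764613148
brk far 134.476681399634
rows dxyz [12.3  -0.2   0.07] twist 0.0002 | pos [ 0.5233 -0.2868  0.0096] yaw -1.5168 F [-0.6   1.9   0.45] t 15.48 j6 0.228
```

```bash
python3 -m creep '[14,1.5,0,0,0,14,3,0,0,0,14,4.5,0,0,0,14,6,0,0,0]'
python3 -m creep '[14,0.5,0,0,0,14,1,0,0,0]'
python3 -m creep '[14,0.5,0,0,0,14,1,0,0,0]'
python3 -m creep '[14,0,0,0,0]'
```

```text
time: 15.82
position: [0.5237, -0.2928, 0.0096]
orientation: [0.726, -0.688, -0.0, 0.0]
contact_force: [0.1, 1.8, 0.1]
finger_gap: 0.165
grasp_force: 0.8
time: 15.98
position: [0.5237, -0.2938, 0.0096]
orientation: [0.726, -0.688, -0.0, -0.0]
contact_force: [0.1, 1.8, -0.6]
finger_gap: 0.163
grasp_force: 0.8
time: 16.15
position: [0.5238, -0.2947, 0.0096]
orientation: [0.726, -0.688, -0.0, 0.0]
contact_force: [0.4, 1.6, -0.0]
finger_gap: 0.162
grasp_force: 0.7
time: 16.23
position: [0.5238, -0.2947, 0.0096]
orientation: [0.726, -0.688, 0.0, 0.0]
contact_force: [-1.0, 1.2, 0.4]
finger_gap: 0.168
grasp_force: 0.4
```

```bash
python3 -m creep '[14,0.5,0,0,0,14,1,0,0,0,14,1.5,0,0,0,14,2,0,0,0]'
```

```text
time: 16.57
position: [0.5239, -0.2967, 0.0096]
orientation: [0.726, -0.688, -0.0, 0.0]
contact_force: [-0.0, 1.7, -0.4]
finger_gap: 0.162
grasp_force: 0.7
```

```bash
python3 -m creep '[14,0.5,0,0,0,14,1,0,0,0,14,1.5,0,0,0]'
```

```text
time: 16.82
position: [0.524, -0.2983, 0.0096]
orientation: [0.726, -0.688, -0.0, 0.0]
contact_force: [-0.8, 1.3, -0.2]
finger_gap: 0.164
grasp_force: 0.7
```

```bash
python3 -m creep '[14,0.4,0,0,0,14,0.8,0,0,0,14,1.2,0,0,0]'
```

```text
time: 17.07
position: [0.5241, -0.2994, 0.0096]
orientation: [0.726, -0.688, 0.0, -0.0]
contact_force: [0.2, 2.1, 0.2]
finger_gap: 0.163
grasp_force: 0.8
```

```bash
python3 -m creep '[14,0.4,0,0,0,14,0.8,0,0,0,14,1.2,0,0,0]'
```

```text
time: 17.32
position: [0.5241, -0.3006, 0.0096]
orientation: [0.726, -0.688, -0.0, 0.0]
contact_force: [-0.1, 0.9, -0.5]
finger_gap: 0.163
grasp_force: 0.8
```

```bash
python3 -m creep '[14,0.4,0,0,0,14,0.8,0,0,0,14,1.2,0,0,0]'
```

```text
time: 17.57
position: [0.5242, -0.3018, 0.0096]
orientation: [0.726, -0.688, 0.0, -0.0]
contact_force: [0.1, 2.1, -0.1]
finger_gap: 0.161
grasp_force: 0.8
```

```bash
python3 -m creep '[14,0.4,0,0,0,14,0.8,0,0,0]'
```

```text
time: 17.73
position: [0.5242, -0.3026, 0.0096]
orientation: [0.726, -0.688, -0.0, -0.0]
contact_force: [0.6, 2.2, -0.4]
finger_gap: 0.165
grasp_force: 0.8
```

```bash
python3 -m creep '[14,0.4,0,0,0,14,0.8,0,0,0,14,1.2,0,0,0]'
```

```text
time: 17.98
position: [0.5243, -0.3038, 0.0096]
orientation: [0.726, -0.688, -0.0, 0.0]
contact_force: [-0.9, 1.4, -0.1]
finger_gap: 0.161
grasp_force: 0.8
```

```bash
python3 -m creep '[14,0.4,0,0,0,14,0.8,0,0,0,14,1.2,0,0,0]'
```

```text
time: 18.23
position: [0.5244, -0.3048, 0.0096]
orientation: [0.726, -0.688, -0.0, -0.0]
contact_force: [-0.2, 5.0, 0.7]
finger_gap: 0.165
grasp_force: 2.4
```

```bash
python3 -m creep '[14,0.2,0,0,0,14,0.4,0,0,0,14,0.4,0,0,0]'
```

```text
time: 18.48
position: [0.5244, -0.3049, 0.0096]
orientation: [0.726, -0.688, -0.0, -0.0]
contact_force: [-0.2, 4.6, 0.9]
finger_gap: 0.168
grasp_force: 2.7
```

```bash
python3 -m creep '[14,0.3,0,0,0,14,0.6,0,0,0,14,0.6,0,0,0]'
```

```text
time: 18.73
position: [0.5244, -0.3052, 0.0096]
orientation: [0.726, -0.688, -0.0, -0.0]
contact_force: [-0.4, 7.8, 0.9]
finger_gap: 0.166
grasp_force: 3.7
```

```bash
python3 -m creep '[14,0.3,0,0,0,14,0.6,0,0,0,14,0.7,0,0,0]'
```

```text
time: 18.98
position: [0.5244, -0.3055, 0.0096]
orientation: [0.726, -0.688, -0.001, -0.0]
contact_force: [-0.6, 10.0, 3.0]
finger_gap: 0.164
grasp_force: 5.3
```

```bash
python3 -m creep '[14,0.2,0,0,0,14,0.3,0,0,0,14,0.3,0,0,0]'; python3 -m creep '[14,0,0,0,0,14,0,0,0,0]'; python3 -m creep '[14,0,0,0,0,14,0,0,0,0,14,0,0,0,0]';python3 -m creep '[14,0,0,0,0,14,0,0,0,0]'
```

```text
time: 19.23
position: [0.5243, -0.3056, 0.0096]
orientation: [0.726, -0.688, -0.001, -0.0]
contact_force: [-0.6, 11.1, 2.6]
finger_gap: 0.166
grasp_force: 5.6
time: 19.4
position: [0.5244, -0.3056, 0.0096]
orientation: [0.726, -0.688, -0.001, -0.0]
contact_force: [0.0, 10.5, 1.6]
finger_gap: 0.164
grasp_force: 5.6
time: 19.65
position: [0.5244, -0.3056, 0.0096]
orientation: [0.726, -0.688, -0.001, -0.0]
contact_force: [0.4, 10.8, 3.2]
finger_gap: 0.165
grasp_force: 5.6
time: 19.82
position: [0.5244, -0.3056, 0.0096]
orientation: [0.726, -0.688, -0.001, -0.0]
contact_force: [-0.3, 11.6, 3.7]
finger_gap: 0.164
grasp_force: 5.6
```

```bash
python3 -m creep '[14,-0.2,0,0,0,14,-0.4,0,0,0,14,-0.6,0,0,0,14,-0.8,0,0,0,14,-1.0,0,0,0,14,-1.2,0,0,0,14,-1.4,0,0,0,14,-1.6,0,0,0,14,-1.8,0,0,0,14,-2.0,0,0,0,14,-2.2,0,0,0,14,-2.4,0,0,0]'
python3 -m creep '[14,-0.3,0,0,0,14,-0.6,0,0,0,14,-1,0,0,0,14,-1.5,0,0,0,14,-2.5,0,0,0,14,-4,0,0,0,14,-7,0,0,0,14,-12,0,0,0,14,-20,0,0,0,14,-30,0,0,0,14,-30,0,0,0]'
```

```text
time: 20.82
position: [0.5244, -0.3048, 0.0096]
orientation: [0.726, -0.688, 0.0, 0.0]
contact_force: [0.5, 1.0, -1.4]
finger_gap: 0.16
grasp_force: 0.9
time: 21.73
position: [0.5225, -0.2728, 0.0096]
orientation: [0.726, -0.687, -0.0, -0.0]
contact_force: [-0.7, 1.2, -0.1]
finger_gap: 0.161
grasp_force: 0.0
```

```bash
python3 -m creep '[14,0,0,-30,0,14,-10,0,-70,0,14,-20,0,-110,0,14,-40,0,-150,0,14,-60,0,-150,0,14,-60,0,-150,0]'
python3 - <<'E'
from h import *
p,_=capture("top"); w,_=capture("wrist")
s,_=capture("scene")
a=cv2.resize(p[190:260,340:450],None,fx=5,fy=5,interpolation=cv2.INTER_CUBIC)[:350,:550]
b=cv2.resize(s[125:215,335:430],None,fx=2.7,fy=2.7,interpolation=cv2.INTER_CUBIC)
im=np.zeros((600,800,3),np.uint8); im[:350,:550]=a; im[:b.shape[0],550:800]=b[:,:250]
c=cv2.resize(w[0:230,200:440],None,fx=1.08,fy=1.08); im[350:600,:c.shape[1]]=c[:250]
im[350:350+240,300:800]=cv2.resize(p[198:238,400:445],(500,240)) if 0 else cv2.resize(p[200:236,370:445],(500,240),interpolation=cv2.INTER_CUBIC)
cv2.imwrite("pics/fin.png",im[:,:,::-1]); np.save("fw.npy",w)
E
```

```text
time: 22.23
position: [0.521, -0.2123, 0.1633]
orientation: [0.727, -0.687, 0.002, -0.002]
contact_force: [-0.5, 0.3, -0.4]
finger_gap: 0.168
grasp_force: 0.0Traceback (most recent call last):
  File "<stdin>", line 7, in <module>
ValueError: could not broadcast input array from shape (248,259,3) into shape (250,259,3)
```

Run:
```python
from h import *
p,_=capture("top"); w,_=capture("wrist"); s,_=capture("scene")
R=lambda i,x,y:cv2.resize(i,(x,y),interpolation=cv2.INTER_CUBIC)
im=np.zeros((600,800,3),np.uint8); im[:350,:550]=R(p[190:260,340:450],550,350); im[:237,550:]=R(s[125:215,335:430],250,237)
im[350:,:260]=R(w[0:230,200:440],260,250); im[350:590,300:]=R(p[200:236,370:445],500,240)
cv2.imwrite("pics/fin.png",im[:,:,::-1])
```

```text
(no output)
```

View pics/fin.png

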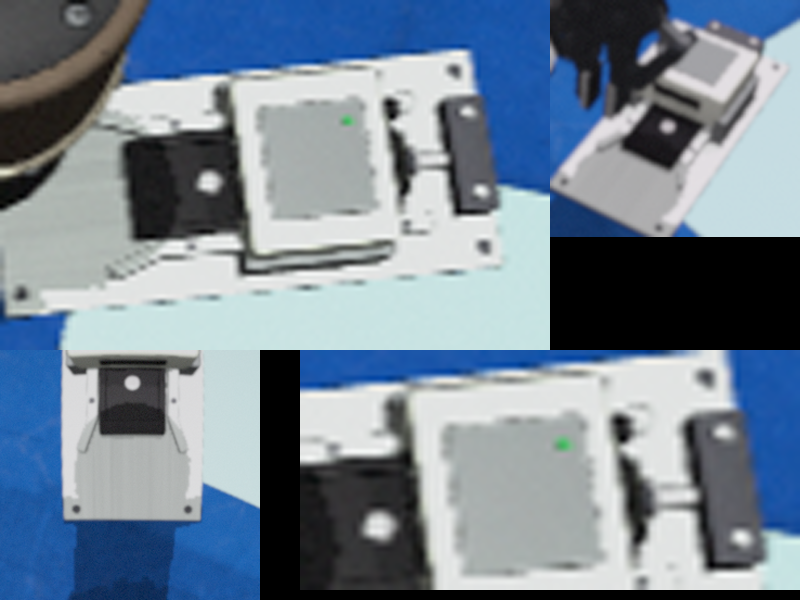

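The final views show the carrier straight in the channel, with its nose against the pad just past the head (top view, about (400,150)). No brass pin is showing, nothing else has moved and the gripper is clear.

```bash
python3 -c "
from bench import *
print(job_done())"
```

```text
the job is handed in; nothing more can be done
None
```

The job is handed in: the carrier was pushed under the reader head onto the stop, held at about 11 N at the wrist (roughly 10 N at the stop) for about 0.6 s, then eased off slowly. In the final pictures it sits straight with its nose at the pad and no pin showing; I judged the pressed pin from those images and the gentle release, as I had no direct pin reading.

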